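Feel the rim of a half-bangle for burrs

ROBOT

A 7-joint arm with a two-finger parallel gripper is mounted at the origin on a cart in front of the work surface, level with it; the furniture and walls round the work are solid. World frame = base frame: x ahead of the robot, y to its left, z up, the work surface at z = 0. Lengths are in m, angles in rad, forces in N, time in s.
With the tool pointing down it reaches from about 0.35 to 0.9 m from the base axis. Payload 19.9 kg.
Tool frame: the origin (TCP) lies at the very end of the fingers, on their centre line; the grasp point (between the pads) lies 19 mm behind it; z points along the fingers, y is the line along which they close (so a half turn about z gives the same grasp; the last joint's range is limited). The gripper opens to 94 mm and grips with 3 to 60 N. Pads are 16 mm wide; open, the fingers measure 119 mm over their backs; the gripper's body (75 mm by 177 mm) begins 78 mm behind the grasp point.
Start: joints at [1.179, 0.417, -0.01, 1.614, 0.005, 1.111, -0.053], TCP at [0.215, -0.587, 0.205] pointing down, gripper open.
Joint ranges: [-2.81, 2.81], [-0.39, 2.02], [-1.27, 1.25], [0.06, 2.57], [-1.19, 4.33], [0.19, 2], [-2.82, 2.82]. Speed limits (rad/s): [1.89, 1.89, 2.39, 2.39, 3.01, 3.01, 3.01].

INTERFACE

Orientations are given as [roll, pitch, yaw] about the fixed x, y, z axes, in that order (R = Rz(yaw) Ry(pitch) Rx(roll)).
In Python, from workcell import arm gives the robot as it stands. The module is installed in compiled form; this text tells all that it offers.
- The arm moves only by the shell command python3 -m crank 'ROWS' [OPENING] [FORCE]. ROWS is a JSON object of lists of equal length, an entry for each row: "delta_pos": the shift along the world's x, y, z in m, a list of three; "twist": the turn about the world's z in rad. A call has 1 to 10 rows; each row shifts and turns the commanded pose from where the row before left it; what a row does not reach is not made up. A row lasts 1/8 s, in which the tool goes at most 62.5 mm and 10.7 degrees, less where a joint would pass 70% of its speed; a pose out of reach is approached as far as the arm can. A call with a gripper value outside its range is refused whole. OPENING is the closure, from 0 (fully open) to 1 (shut), set as the call begins (- or left out, the last holds). The fingers move at their own pace and stop on an object; FORCE is the grip in N (left out, the last holds). Time passes only in rows, so rows that do not move let the fingers close. It gives the time, the measured TCP pose, the force, the opening and the grip force at its end, in the units of the state.
- arm.sense(): the state, without advancing time (a new reading comes with each control period).
- arm.camera(name): name is "side" or "top" or "wrist"; returns (picture, depth): 400x640x3 uint8, red, green, blue; 400x640 float32, m along the optical axis (not along the pixel's ray), 0 where there is no reading.
- arm.camera_info(name): a dict with "fov_y" (degrees; the focal length in pixels is half the picture's height over the tangent of half this angle, whatever the lens; pixels are square), "cx", "cy" (the principal point, pixels), "dist" ([k1, k2, p1, p2, k3] as OpenCV has them; the pictures are not rectified), "rvec" (rotation vector, rad) and "tvec" (3), from world to camera coordinates, as OpenCV has them. Camera axes: x right, y down, z forward; pixel columns grow to the right and rows downward; lengths in m; the calibration is good to about 2 mm. A picture is of the moment at which its call begins: read the wrist's pose just before it. camera_info takes no time and is no camera call; for the wrist camera it gives the pose at the moment of the call.
- arm.hand_in(): hands the job in; it is judged then, once.
The state is a dict: "clock": time; "joints": joint angles; "joint_velocities": joint speeds; "joint_efforts": joint torques, N m; "position": TCP position; "tcp_rot": TCP orientation; "force": force on the tool from outside, world axes, zero at the start; "torque": the same for the moment, N m; "grip_width": finger opening in m; "grasp_force": force on a finger pad.
Only numpy, scipy, OpenCV 4.12 (cv2) and the standard library are available. Lean on these libraries where they do the work, as an engineer would, in place of code of your own. Each camera call takes 0.05 s, during which the arm holds its last target. There are 200 camera calls.

TASK

Feel the upper edge of the brass half-bangle on the sprung stand for burrs: with the fingers closed, set the fingertips on its red end, pressing the sprung plate down a few millimetres, and draw them along the rim round the curve to the blue end without losing touch and without ever pressing the plate down to its stop. Then lift clear so that the plate springs back up. Only touch the bangle, do not pinch it, and leave the oilstone, wooden block, loupe, tweezers and carton where they are.

Things in the scene. Friction and masses are not known exactly. Their poses are not given: they have to be found in the camera images.
- stand: round dark steel foot of the sprung stand, fixed to the bench, 140 mm diameter, 24 mm high; origin at the centre of its underside, z up; any yaw. A round grey plate (132 mm diameter, 6 mm thick, underside 37 mm above the bench when free) rides on it on a spring, moves only straight down, and carries the bangle.
- plate (a joint): how far the sprung plate and the bangle are pressed down, m: 0 free, 0.012 on the bottom stop. It starts to sink at about 2 N and needs 0.4 N more for each mm (about 4 N at 5 mm, 6.5 N at the stop); it springs back when released.
- arc_centre (a point): the half-bangle, an upright half-round brass wall on the grey plate: mid-line radius 55, 8 thick, 15 high (mm), its flat upper rim 58 mm above the bench when free. This point: arc centre at rim height (no material), axes as the stand, z up. Rim mid-line at angle a from +x: (55 cos a, 55 sin a, 0) mm, a = +97.5 deg (last 15 deg red) through 0 to -97.5 deg (last 15 deg blue); open towards -x.
- red_end (a point): middle of the red-painted end on the rim's upper edge, a = +90 degrees
- red_quarter (a point): point on the rim's upper edge at a = +45 degrees
- crown (a point): point on the rim's upper edge at a = 0
- blue_quarter (a point): point on the rim's upper edge at a = -45 degrees
- blue_end (a point): middle of the blue-painted end on the rim's upper edge, a = -90 degrees
- oil_stone: dark grey oilstone on a brown wooden base, 44x108x24 mm, loose bystander; origin at the centre of its underside
- wood_block: small wooden block with a notched top, 27x36x27 mm, loose bystander; origin at the centre of its underside
- loupe: black round eye loupe, 32 dia. x 22 mm, loose bystander; origin at the centre of its underside
- tweezers: steel tweezers lying left to right, 9x121x12 mm, loose bystander; origin at the centre of its underside
- pale_carton: pale blue lidded carton, 62x48x40 mm, loose bystander; origin at the centre of its underside

How it is judged:
On the way, in this order (a step that is already met when the one before it is completed fails the run):
1. the closed fingertips rest on the red end of the rim, plate pressed down a little (horizontal distance between the grasp point and red_end below 0.015 m and value of joint plate above 0.001 m and contact force between the fingers and anything else above 0.3 N), for 0.04 s.
2. still pressing, they pass the first quarter of the arc (horizontal distance between the grasp point and red_quarter below 0.015 m and value of joint plate above 0.001 m and contact force between the fingers and anything else above 0.3 N), for 0.04 s.
3. still pressing, they pass the crown of the arc (horizontal distance between the grasp point and crown below 0.015 m and value of joint plate above 0.001 m and contact force between the fingers and anything else above 0.3 N), for 0.04 s.
4. still pressing, they pass the last quarter (horizontal distance between the grasp point and blue_quarter below 0.015 m and value of joint plate above 0.001 m and contact force between the fingers and anything else above 0.3 N), for 0.04 s.
5. still pressing, they reach the blue end (horizontal distance between the grasp point and blue_end below 0.015 m and value of joint plate above 0.001 m and contact force between the fingers and anything else above 0.3 N), for 0.04 s.
At the end, for the whole second after the job is handed in: After the stroke (fingertips within 15 mm of the red end, first quarter, crown, last quarter and blue end in this order, plate pressed more than 1 mm at each) the plate is back up within 0.8 mm, and every bystander is within 15 mm of where it stood (value of joint plate below 0.0008 m and distance of each of oil_stone, wood_block, loupe, tweezers, pale_carton from where it was at the start of the episode below 0.015 m); the robot touches nothing.
It fails at once if the plate is pressed to its bottom stop (more than 11 mm) (value of joint plate above 0.011 m).
It fails at once if touch is lost along the stroke: the grasp point is less than 45 mm above the rim, between the two ends (25 mm or more towards the crown from them), while the plate is not pressed down (horizontal distance between the grasp point and arc_centre between 0.04 and 0.07 m and x of the grasp point in the frame of arc_centre above 0.025 m and z of the grasp point in the frame of arc_centre below 0.045 m and value of joint plate below 0.0005 m).
It fails at once if the fingers straddle or pinch the rim (grasp point less than 5 mm above it) (horizontal distance between the grasp point and arc_centre between 0.04 and 0.07 m and x of the grasp point in the frame of arc_centre above -0.012 m and z of the grasp point in the frame of arc_centre below 0.005 m).
It fails at once if a bystander is lifted or moved by more than 15 mm (distance of any of oil_stone, wood_block, loupe, tweezers, pale_carton from where it was at the start of the episode above 0.015 m).
It also fails if it takes over 48 s, if anything falls off the work surface, if the arm or the gripper's body presses on something with over 40 N, if the wrist force passes 120 N, or if a joint passes its speed limit or range.

## Working session

There is one attempt and no reset: what is moved stays moved. The work goes in short steps, Python scripts to look and compute and a shell command to move; the robot and the scene stay as the last step left them, time stands still between calls to the robot, and variables do not carry over. Pictures are saved under pics/ and viewed, at most 10 in all, crops included, and the job is handed in when it is done.

```bash
mkdir -p pics; python3 - <<'E'
from workcell import arm
import cv2,numpy as np
s=arm.sense();print({k:np.round(v,3).tolist() for k,v in s.items()})
for n in("top","side"):
    p,d=arm.camera(n);cv2.imwrite(f"pics/{n}0.png",p[:,:,::-1]);np.savez(f"{n}0.npz",p=p,d=d)
    print(n,arm.camera_info(n))
E
```

```text
{'clock': 0.0, 'joints': [1.179, 0.418, -0.01, 1.614, 0.005, 1.111, -0.053], 'joint_velocities': [0.0, -0.002, 0.001, -0.001, 0.001, 0.0, 0.0], 'joint_efforts': [0.004, -85.123, 0.641, -42.599, -0.049, 0.019, 0.0], 'position': [0.215, -0.587, 0.205], 'tcp_rot': [-3.14, 0.0, 0.351], 'force': [0.551, -0.235, 0.571], 'torque': [0.014, 0.002, -0.067], 'grasp_force': 0.0, 'grip_width': 0.094}
top {'fov_y': 57.37719376515748, 'cx': 320.25521948535544, 'cy': 197.0483162772448, 'dist': array([0.01751272, 0.        , 0.        , 0.        , 0.        ]), 'rvec': array([ 2.20002692, -2.15788522,  0.1327247 ]), 'tvec': array([0.03148718, 0.58216966, 0.85363762])}
side {'fov_y': 55.43502731329401, 'cx': 323.3197460423763, 'cy': 194.63742748991575, 'dist': array([-0.06643222,  0.        ,  0.        ,  0.        ,  0.        ]), 'rvec': array([ 0.23345451, -2.72310973,  1.34820158]), 'tvec': array([0.56761107, 0.09101848, 0.81771009])}
```

View pics/top0.png

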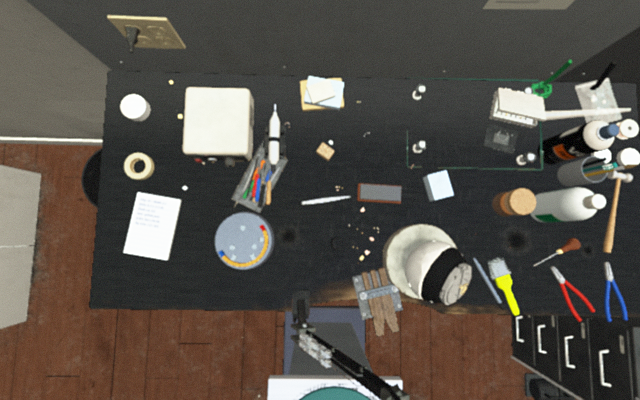

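View pics/side0.png

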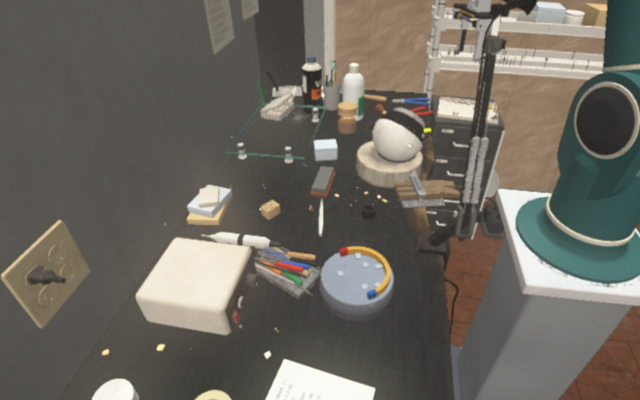

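The top view shows the stand at about (244,240), with red at (264,229), blue at (222,255) and the brass curving along the robot side. The side view agrees: red at (343,252), blue at (372,294).

```bash
cat > h.py <<'E'
import cv2,numpy as np
def K(i):
    f=200/np.tan(np.radians(i["fov_y"]/2));return np.array([[f,0,i["cx"]],[0,f,i["cy"]],[0,0,1.]])
def cast(i,px,z):
    R=cv2.Rodrigues(i["rvec"])[0];c=-R.T@i["tvec"]
    n=cv2.undistortPoints(np.float64(px).reshape(-1,1,2),K(i),i["dist"])[:,0]
    r=np.c_[n,np.ones(len(n))]@R
    return c+r*((z-c[2])/r[:,2])[:,None]
def proj(i,P): return cv2.projectPoints(np.float64(P).reshape(-1,1,3),i["rvec"],i["tvec"],K(i),i["dist"])[0][:,0]
def masks(p):
    h=cv2.cvtColor(p,cv2.COLOR_RGB2HSV);H,S,V=[h[...,k].astype(int) for k in range(3)]
    g=(S>150)&(V>80)
    return dict(red=g&((H<6)|(H>174)),brass=g&(H>12)&(H<30),blue=g&(H>100)&(H<125))
def fit(P):
    A=np.c_[2*P[:,:2],np.ones(len(P))];x=np.linalg.lstsq(A,(P[:,:2]**2).sum(1),rcond=None)[0]
    return x[:2],np.sqrt(x[2]+x[0]**2+x[1]**2)
E
python3 - <<'E'
from workcell import arm
from h import *
for n,(x0,x1,y0,y1) in dict(top=(205,285,200,280),side=(310,405,240,325)).items():
    i=arm.camera_info(n);d=np.load(n+"0.npz")
    print(n,"base,tcp px",proj(i,[[0,0,0],[.215,-.587,.205]]).round(0).tolist())
    allp=[]
    for k,m in masks(d["p"]).items():
        ys,xs=np.nonzero(m[y0:y1,x0:x1]);P=cast(i,np.c_[xs+x0,ys+y0],.056)
        print(k,len(xs),(xs.mean()+x0,ys.mean()+y0),P.mean(0).round(4)); allp.append(P)
    print(fit(np.vstack(allp)))
E
```

```text
top base,tcp px [[334.0, 448.0], [662.0, 393.0]]
red 16 (np.float64(262.0625), np.float64(227.25)) [0.5058 0.1766 0.056 ]
brass 168 (np.float64(250.27380952380952), np.float64(253.7797619047619)) [0.4448 0.2013 0.056 ]
blue 19 (np.float64(224.73684210526315), np.float64(247.42105263157896)) [0.4584 0.26   0.056 ]
(array([0.48079935, 0.22392989]), np.float64(0.05909979848885531))
side base,tcp px [[579.0, 236.0], [467.0, 55.0]]
red 45 (np.float64(343.26666666666665), np.float64(250.93333333333334)) [0.5049 0.1808 0.056 ]
brass 355 (np.float64(372.5014084507042), np.float64(260.5830985915493)) [0.4491 0.1955 0.056 ]
blue 19 (np.float64(371.4736842105263), np.float64(292.42105263157896)) [0.4444 0.2697 0.056 ]
(array([0.47287354, 0.22455249]), np.float64(0.053596783060250015))
```

```bash
python3 - <<'E'
from workcell import arm
from h import *
def pt(i,u,v,z):
    R=cv2.Rodrigues(i["rvec"])[0];n=cv2.undistortPoints(np.float64([[[u,v]]]),K(i),i["dist"])[0,0]
    return R.T@(np.array([n[0],n[1],1])*z-i["tvec"])
for n,L in dict(top=[(300,300),(303,330),(325,345),(350,365),(385,390),(425,265),(445,280),(405,235),(440,250),(215,120),(272,150),(275,120),(260,180),(380,300)],side=[(490,20),(520,8),(485,80),(480,150),(465,200),(450,235),(440,245),(400,130),(405,115),(195,270)]).items():
    i=arm.camera_info(n);d=np.load(n+"0.npz")["d"]
    for u,v in L: print(n,u,v,pt(i,u,v,d[v,u]).round(3) if d[v,u] else None)
E
```

```text
top 300 300 [0.337 0.086 0.024]
top 303 330 [0.29  0.076 0.105]
top 325 345 [0.282 0.031 0.182]
top 350 365 [ 0.281 -0.006  0.286]
top 385 390 [ 0.28  -0.045  0.378]
top 425 265 [ 0.434 -0.171  0.155]
top 445 280 [ 0.406 -0.208  0.165]
top 405 235 [ 0.494 -0.157  0.051]
top 440 250 [ 0.464 -0.205  0.147]
top 215 120 [0.75  0.29  0.079]
top 272 150 [0.691 0.161 0.043]
top 275 120 [0.765 0.156 0.043]
top 260 180 [0.621 0.19  0.022]
top 380 300 [ 0.339 -0.104  0.019]
side 490 20 [ 0.186 -0.507  0.33 ]
side 520 8 [ 0.228 -0.091  0.439]
side 485 80 [ 0.277 -0.022  0.327]
side 480 150 [0.271 0.042 0.217]
side 465 200 [0.285 0.081 0.128]
side 450 235 [0.299 0.091 0.044]
side 440 245 [0.313 0.09  0.012]
side 400 130 [ 0.414 -0.16   0.142]
side 405 115 [ 0.405 -0.197  0.165]
side 195 270 [0.749 0.292 0.08 ]
```

```bash
python3 - <<'E'
from workcell import arm
from h import *
p=np.load("side0.npz")["p"][0:200,400:640]
t=np.load("top0.npz")["p"][280:400,240:480]
w=arm.camera("wrist")[0]
r=cv2.resize
cv2.imwrite("pics/c1.png",np.vstack([np.hstack([r(p,(400,333)),r(w,(400,333))]),r(np.hstack([t,t*0]),(800,200))])[:,:,::-1])
# depth-based lamp profile from both cams (x .15-.4, |y|<.25, z>.02)
for n in("top","side"):
    i=arm.camera_info(n);d=np.load(n+"0.npz")["d"];v,u=np.nonzero(d>0)
    q=cv2.undistortPoints(np.float64(np.c_[u,v]).reshape(-1,1,2),K(i),i["dist"])[:,0]
    P=(np.c_[q,np.ones(len(q))]*d[v,u][:,None]-i["tvec"])@cv2.Rodrigues(i["rvec"])[0]
    s=P[(P[:,0]>.12)&(P[:,0]<.4)&(abs(P[:,1])<.35)&(P[:,2]>.03)]
    for z in np.arange(.05,.9,.06):
        a=s[abs(s[:,2]-z)<.03]
        if len(a):print(n,z.round(2),len(a),a.min(0).round(2),a.max(0).round(2))
E
```

```text
top 0.05 877 [ 0.26 -0.19  0.03] [0.4  0.1  0.08]
top 0.11 699 [ 0.25 -0.28  0.08] [0.4  0.1  0.14]
top 0.17 923 [ 0.26 -0.26  0.14] [0.4  0.08 0.2 ]
top 0.23 471 [ 0.26 -0.01  0.2 ] [0.29 0.05 0.26]
top 0.29 399 [ 0.26 -0.04  0.26] [0.29 0.02 0.32]
top 0.35 512 [ 0.26 -0.07  0.32] [ 0.29 -0.01  0.38]
top 0.41 284 [ 0.27 -0.07  0.38] [ 0.29 -0.04  0.42]
side 0.05 1082 [ 0.25 -0.23  0.03] [0.4  0.11 0.08]
side 0.11 1073 [ 0.24 -0.22  0.08] [0.4  0.1  0.14]
side 0.17 838 [ 0.26 -0.22  0.14] [0.4  0.08 0.2 ]
side 0.23 637 [ 0.26 -0.01  0.2 ] [0.29 0.05 0.26]
side 0.29 513 [ 0.26 -0.04  0.26] [0.29 0.02 0.32]
side 0.35 551 [ 0.25 -0.07  0.32] [ 0.29 -0.01  0.38]
side 0.41 586 [ 0.21 -0.1   0.38] [ 0.29 -0.04  0.44]
side 0.47 361 [ 0.2  -0.1   0.44] [ 0.28 -0.05  0.46]
```

View pics/c1.png

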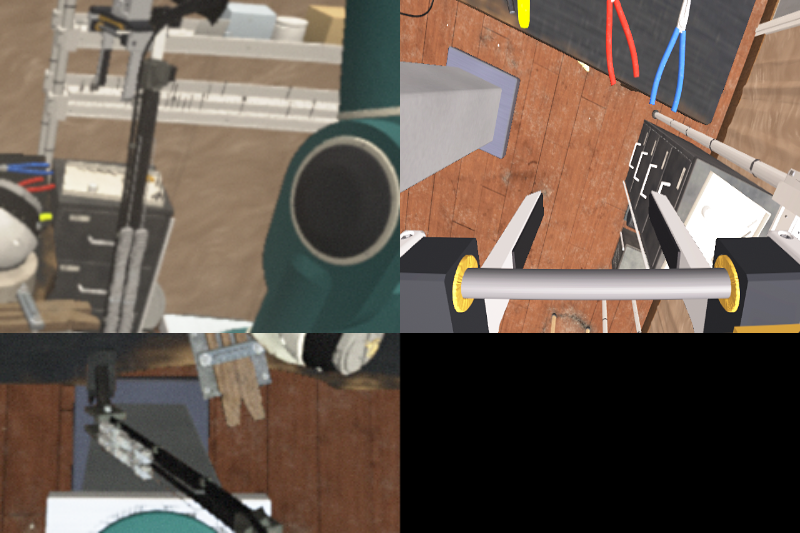

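The lamp beside the cart reaches from (0.33,0.09,0) up to a joint at about (0.28,-0.05,0.45). Anything above that is out of view. I'll raise the arm and look before crossing.

```bash
python3 -m crank '{"delta_pos":[[0.03,0.01,0.05],[0.03,0.01,0.05],[0.03,0.01,0.05],[0.03,0.01,0.05],[0.03,0.01,0.05],[0.02,0.01,0.05],[0.02,0.01,0.05],[0,0,0]],"twist":[0,0,0,0,0,0,0,0]}' 1 20
python3 - <<'E'
from workcell import arm
from h import *
print(arm.sense()["joints"]);i=arm.camera_info("wrist");p,d=arm.camera("wrist");cv2.imwrite("pics/w1.png",p[:,:,::-1]);np.savez("w1.npz",p=p,d=d)
R=cv2.Rodrigues(i["rvec"])[0];print(i["fov_y"],-R.T@i["tvec"],R[2],R[0])
for n in("top","side"):
    j=arm.camera_info(n);print(n,-cv2.Rodrigues(j["rvec"])[0].T@j["tvec"])
E
```

```text
clock: 1.15
position: [0.4066, -0.5163, 0.5585]
tcp_rot: [3.137, -0.002, 0.353]
force: [0.1, -0.2, -1.2]
grip_width: 0.0174
grasp_force: 0.0
[ 0.89318726  0.4298007  -0.06853745  0.82269456  0.02946843  1.88508771
 -0.37752141]
59.69192968769508 [ 0.47850437 -0.48990343  0.7366958 ] [-0.24593249 -0.09473782 -0.96464603] [ 0.34639552 -0.93808079  0.00381676]
top [0.4920804  0.05992172 0.90712536]
side [0.44318364 0.68587509 0.57643742]
```

View pics/w1.png

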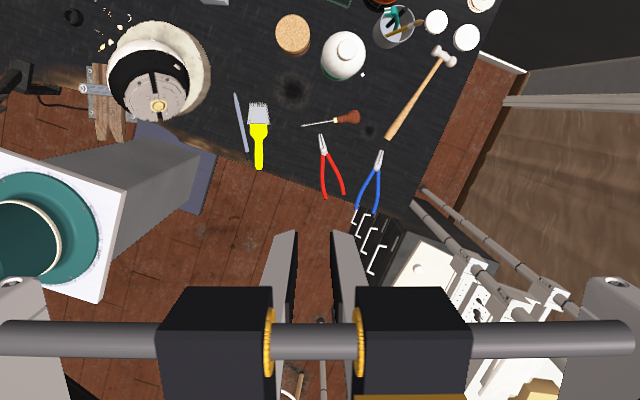

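The view shows the bench from above. Only the lamp's base clamp is visible, at the left edge near (15,75), so I'll move sideways and look at the lamp's upper part.

```bash
python3 -m crank '{"delta_pos":[[0.02,0.05,0.01],[0.02,0.05,0.01],[0.02,0.05,0.01],[0.01,0.05,0.01],[0,0,0]],"twist":[0.0,0,0,0,0]}'
python3 - <<'E'
from workcell import arm
from h import *
i=arm.camera_info("wrist");p,d=arm.camera("wrist");cv2.imwrite("pics/w2.png",p[:,:,::-1])
v,u=np.nonzero(d>0)
q=cv2.undistortPoints(np.float64(np.c_[u,v]).reshape(-1,1,2),K(i),i["dist"])[:,0]
P=(np.c_[q,np.ones(len(q))]*d[v,u][:,None]-i["tvec"])@cv2.Rodrigues(i["rvec"])[0]
k=(P[:,2]>.2)&(P[:,1]>-.2)&(P[:,0]>.05)
if k.any():print(k.sum(),P[k].min(0),P[k].max(0),u[k].min(),u[k].max(),v[k].min(),v[k].max())
E
```

```text
clock: 1.82
position: [0.4753, -0.3138, 0.5958]
tcp_rot: [3.142, -0.001, 0.355]
force: [-0.2, -0.8, 0.8]
grip_width: 0.0008
grasp_force: 0.0
7086 [ 0.05001139 -0.19995734  0.20002379] [0.29067095 0.05001224 0.49050012] 23 134 180 399
```

View pics/w2.png

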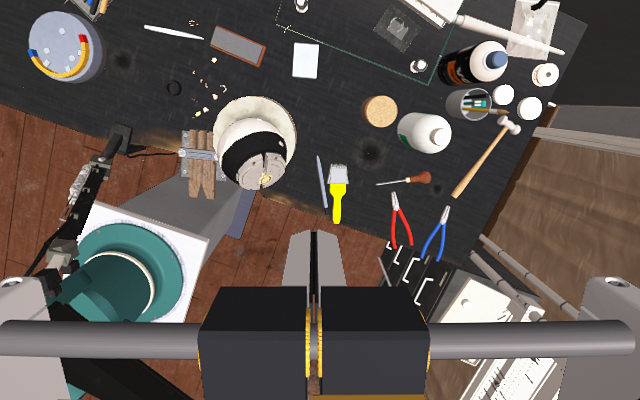

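The stand is now visible at the upper left (65,45). The lamp rises at (60,250), and something dark continues at the lower left near (100,370). I'll measure that.

```bash
python3 - <<'E'
from workcell import arm
from h import *
i=arm.camera_info("wrist");p,d=arm.camera("wrist")
for u,v in [(60,250),(65,280),(40,268),(50,300),(80,300),(80,350),(80,370),(100,375),(100,390),(130,385),(180,390),(120,280),(30,270)]:
    q=cv2.undistortPoints(np.float64([[[u,v]]]),K(i),i["dist"])[0,0]
    print(u,v,p[v,u],(cv2.Rodrigues(i["rvec"])[0].T@(np.r_[q,1]*d[v,u]-i["tvec"])).round(3),d[v,u])
E
```

```text
60 250 [109 107  98] [ 0.547 -0.29   0.773] 0.0
65 280 [34 60 59] [0.07  0.046 0.18 ] 0.66079646
40 268 [117  70  48] [-0.738  0.768 -0.851] 1.7905169
50 300 [37 64 65] [0.107 0.005 0.283] 0.5550208
80 300 [ 74 137 134] [ 0.068 -0.008  0.216] 0.6310502
80 350 [138 132 135] [ 0.48  -0.26   0.709] 0.07546393
80 370 [26 25 24] [ 0.216 -0.157  0.484] 0.3486869
100 375 [26 26 24] [ 0.218 -0.178  0.485] 0.34993178
100 390 [25 24 25] [ 0.203 -0.182  0.488] 0.35123965
130 385 [22 20 20] [ 0.215 -0.209  0.483] 0.35578611
180 390 [57 37 30] [-1.248 -0.12  -0.859] 2.0065336
120 280 [38 69 67] [ 0.074 -0.038  0.132] 0.71305805
30 270 [30 22 20] [ 0.274 -0.06   0.436] 0.37227616
```

The lamp's second arm runs at z≈0.49 along (0.28,-0.06)→(0.2,-0.2). The robot's links pass above and beside it with about 0.15 m or more to spare, so I'll cross high with x≈0.5.

```bash
python3 -m crank '{"delta_pos":[[0.02,0.05,0],[0.01,0.05,0],[0,0.05,0],[0,0.05,0],[0,0.05,0],[0,0.05,0],[0,0.05,-0.03],[0,0.05,-0.04],[0,0.05,-0.05],[0,0.04,-0.05]],"twist":[0,0,0,0,0,0,0,0,0,0]}'
python3 -m crank '{"delta_pos":[[0,0,-0.05],[0,0,-0.05],[0,0,-0.05],[0,0,-0.03],[0,0,0],[0,0,0]],"twist":[0,0,0,0,0,0]}'
python3 - <<'E'
from workcell import arm
from h import *
print(arm.sense()["joints"].round(2),arm.sense()["force"])
i=arm.camera_info("wrist");p,d=arm.camera("wrist");cv2.imwrite("pics/w3.png",p[:,:,::-1])
A=[]
for k,m in masks(p).items():
    n,l,s,c=cv2.connectedComponentsWithStats(m.astype(np.uint8))
    for j in np.argsort(-s[1:,4])[:3]+1: print(k,s[j],c[j].round(1),cast(i,[c[j]],.058)[0].round(4))
E
```

```text
clock: 3.18
position: [0.5049, 0.165, 0.431]
tcp_rot: [-3.142, 0.001, 0.349]
force: [1.4, -0.3, -0.2]
grip_width: 0.0006
grasp_force: 0.0
clock: 3.92
position: [0.5054, 0.1646, 0.2543]
tcp_rot: [-3.142, -0.001, 0.35]
force: [0.6, -0.4, 0.1]
grip_width: 0.0006
grasp_force: 0.0
[ 0.04  0.24 -0.49  1.77  0.12  1.16 -1.7 ] [ 0.59155394 -0.38487139  0.11112134]
red [298  47  29  49 386] [311.6  70.8] [0.6049 0.202  0.058 ]
red [298 162   9  15 100] [301.9 169.2] [0.5056 0.1771 0.058 ]
brass [ 206  177  101   55 1201] [259.  213.6] [0.4409 0.2057 0.058 ]
brass [313 395 113   5 552] [369.1 397. ] [ 0.2443 -0.0113  0.058 ]
brass [305 308   6  70 316] [307.2 342.2] [0.2983 0.0963 0.058 ]
blue [302  58  26  49 371] [314.   83.4] [0.5942 0.1955 0.058 ]
blue [336  44  17  28 137] [342.9  60.1] [0.6255 0.1758 0.058 ]
blue [202 184  13  16 135] [208.1 191.7] [0.4459 0.2668 0.058 ]
```

View pics/w3.png

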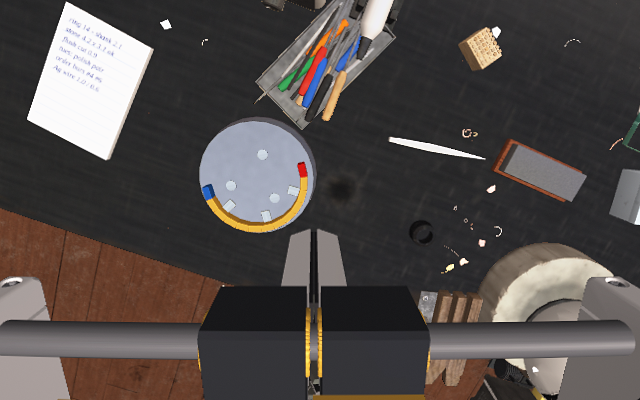

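The bangle is clear in this view: red at (302,169), blue at (208,192), brass below. That gives centre ≈(0.476,0.2225), red (0.5065,0.177), crown (0.430,0.192) and blue (0.4455,0.268). Next I descend over the red end.

```bash
python3 -m crank '{"delta_pos":[[0,0.006,-0.04],[0.001,0.006,-0.04],[0,0,-0.04],[0,0,-0.04],[0,0,0],[0,0,0]],"twist":[0,0,0,0,0,0]}'
python3 -m crank '{"delta_pos":[[0,0,-0.01],[0,0,-0.01],[0,0,-0.006],[0,0,0],[0,0,0]],"twist":[0,0,0,0,0]}'
```

```text
clock: 4.72
position: [0.5069, 0.1775, 0.0954]
tcp_rot: [3.142, -0.002, 0.351]
force: [-0.1, 0.6, 1.5]
grip_width: 0.0004
grasp_force: 0.0
clock: 5.35
position: [0.5059, 0.1772, 0.0675]
tcp_rot: [-3.141, -0.0, 0.351]
force: [0.0, -0.1, 0.8]
grip_width: 0.0006
grasp_force: 0.0
```

```bash
python3 -m crank '{"delta_pos":[[0,0,-0.005],[0,0,-0.005],[0,0,-0.003],[0,0,0],[0,0,0]],"twist":[0,0,0,0,0]}'
python3 -c "
from workcell import arm
import cv2
p=arm.camera('side')[0][190:330,290:490]
cv2.imwrite('pics/s2.png',cv2.resize(p,(800,560))[:,:,::-1]);print(arm.sense()['force'],arm.sense()['position'])"
```

```text
clock: 5.98
position: [0.5059, 0.1771, 0.0545]
tcp_rot: [-3.142, -0.0, 0.351]
force: [1.5, -0.5, 3.7]
grip_width: 0.0004
grasp_force: 1.6
[ 0.80659659 -0.6039625   3.36973125] [0.50588292 0.17713435 0.05454357]
```

View pics/s2.png

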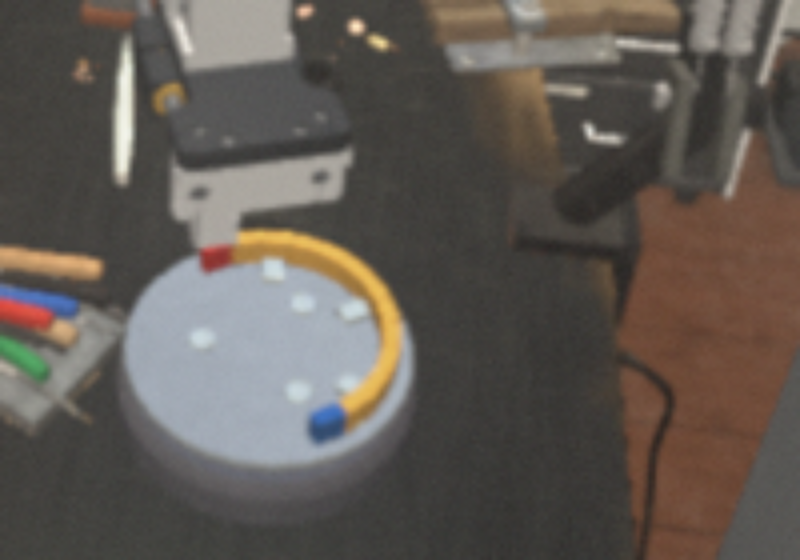

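The closed tips sit on the red end with the plate about 3.5 mm down (3.5 N). I'll press 1 mm more and start the stroke, checking depth after each call.

```bash
python3 -m crank '{"delta_pos":[[0,0,-0.001],[-0.0065,-0.0032,0],[-0.0065,-0.0032,0],[-0.007,-0.0014,0],[-0.007,-0.0014,0],[-0.0072,0.0005,0],[-0.0072,0.0005,0],[0,0,0]],"twist":[0,0,0,0,0,0,0,0]}'
```

```text
clock: 7.02
position: [0.4633, 0.169, 0.0532]
tcp_rot: [-3.141, 0.001, 0.351]
force: [-2.6, 0.2, 2.9]
grip_width: -0.0001
grasp_force: 1.9
```

```bash
python3 -m crank '{"delta_pos":[[-0.006,0.0023,0],[-0.006,0.0023,0],[-0.006,0.004,0],[-0.006,0.004,0],[-0.0047,0.0054,0],[-0.0047,0.0054,0],[0,0,0]],"twist":[0,0,0,0,0,0,0]}'
```

```text
clock: 7.9
position: [0.4303, 0.1931, 0.0534]
tcp_rot: [-3.141, 0.0, 0.352]
force: [-1.7, 1.2, 2.7]
grip_width: 0.001
grasp_force: 1.8
```

```bash
python3 -m crank '{"delta_pos":[[-0.0032,0.006,0],[-0.0032,0.006,0],[-0.0014,0.007,0],[-0.0014,0.007,0],[0.0005,0.007,0],[0.0005,0.007,0],[0,0,0]],"twist":[0,0,0,0,0,0,0]}'
```

```text
clock: 8.78
position: [0.4228, 0.2334, 0.0534]
tcp_rot: [-3.141, -0.001, 0.352]
force: [-1.0, 1.7, 4.1]
grip_width: 0.0004
grasp_force: 1.8
```

```bash
python3 -m crank '{"delta_pos":[[0.0022,0.0067,0],[0.0022,0.0067,0],[0.0038,0.006,0],[0.0038,0.006,0],[0.0052,0.0047,0],[0.0052,0.0047,0],[0,0,0],[0,0,0]],"twist":[0,0,0,0,0,0,0,0]}'
```

```text
clock: 9.78
position: [0.4457, 0.2676, 0.0537]
tcp_rot: [-3.141, -0.001, 0.351]
force: [2.0, 1.3, 3.5]
grip_width: 0.0004
grasp_force: 1.8
```

```bash
python3 -m crank '{"delta_pos":[[0,0,0.02],[0,0,0.04],[0,0,0.04],[0,0,0.04],[0,0,0.02],[0,0,0],[0,0,0],[0,0,0]],"twist":[0,0,0,0,0,0,0,0]}'
python3 -c "
from workcell import arm
import cv2
p=arm.camera('side')[0]
cv2.imwrite('pics/s3.png',p[:,:,::-1])"
```

```text
clock: 10.78
position: [0.4447, 0.2668, 0.2124]
tcp_rot: [-3.142, 0.002, 0.351]
force: [-0.0, 0.3, -0.6]
grip_width: 0.0007
grasp_force: 0.0
```

View pics/s3.png

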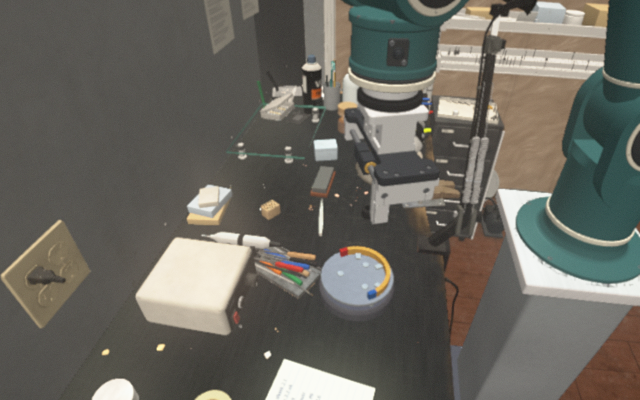

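The gripper is clear of everything at (390,200). The plate and bangle are back in their original pixels (red at (343,252), blue at (372,294)) and the bystanders in view haven't moved.

```bash
python3 -c "
from workcell import arm
print(arm.hand_in())"
```

```text
the job is handed in; nothing more can be done
None
```

I drew the closed fingertips along the rim from the red end to the blue end with the plate about 3.5–5 mm down at every check, lifted clear, saw the plate back up, and handed the job in; no verdict was returned.

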